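# Return loose power parts to their stock bins at the electronics bench

## Task

Four spare parts are lying about on the blue bench mat: a capacitor, a toroid choke, a heat sink and a transformer. Put each one away in the stock bin that already holds its kind, set down flat on the bin's floor and the right way up as it stands now, and don't drop it in from above. Leave the solder reel and the tip-cleaner pot where they are.

Things in the scene. Friction and masses are not known exactly. Their poses are not given: they have to be found in the camera images.
- capacitor: large black electrolytic capacitor: upright can 35 mm in diameter, 46 mm tall, with a white stripe down one side, a grey top and two small steel screw terminals on top (6 mm, overall 52 mm). Loose, about 75 g, stands upright on its flat bottom. Origin: centre of its underside, z up.
- choke: copper-wound toroid choke lying flat on a round black plastic base: 40 mm diameter base 4 mm thick, copper ring 38 mm across above it, overall 22 mm tall. Loose, about 60 g. Grasp it across the diameter. Origin: centre of its underside, z up.
- heatsink: silver finned aluminium heat sink: 40 mm (own x) by 28 mm (own y) by 30 mm tall, seven upright fins whose ends form the two 40 x 30 mm faces across y. Loose, about 50 g. Origin: centre of its underside, z up.
- transformer: small ferrite transformer: black base 34 mm (own x) by 30 mm (own y) and 6 mm thick, dark grey core 36 mm long in x and 12 mm wide in y, yellow-taped winding 23 mm by 28.5 mm from 7.5 to 25.5 mm height; overall 31 mm tall. Loose, about 65 g. Origin: centre of its underside, z up.
- bin_capacitor: green stock bin, fixed, with two capacitors (fixed) standing along its back wall. 120 (own x) x 110 mm (y), walls and floor 3 mm; back and rear half of sides 42 mm high, sloping to the 22 mm front lip on -x (robot side). Stock, tops at most 55 mm up, fills x +14 to +57 mm; free floor: x -57 to +14, y -52 to +52 mm, its middle 21 mm to -x of the origin. Origin: centre of underside; z up.
- bin_choke: green stock bin, fixed, with two chokes (fixed) standing along its back wall. 120 (own x) x 110 mm (y), walls and floor 3 mm; back and rear half of sides 42 mm high, sloping to the 22 mm front lip on -x (robot side). Stock, tops at most 55 mm up, fills x +14 to +57 mm; free floor: x -57 to +14, y -52 to +52 mm, its middle 21 mm to -x of the origin. Origin: centre of underside; z up.
- bin_heatsink: green stock bin, fixed, with two heat sinks (fixed) standing along its back wall. 120 (own x) x 110 mm (y), walls and floor 3 mm; back and rear half of sides 42 mm high, sloping to the 22 mm front lip on -x (robot side). Stock, tops at most 55 mm up, fills x +14 to +57 mm; free floor: x -57 to +14, y -52 to +52 mm, its middle 21 mm to -x of the origin. Origin: centre of underside; z up.
- bin_transformer: green stock bin, fixed, with two transformers (fixed) standing along its back wall. 120 (own x) x 110 mm (y), walls and floor 3 mm; back and rear half of sides 42 mm high, sloping to the 22 mm front lip on -x (robot side). Stock, tops at most 55 mm up, fills x +14 to +57 mm; free floor: x -57 to +14, y -52 to +52 mm, its middle 21 mm to -x of the origin. Origin: centre of underside; z up.
- solder_reel: bystander: white-flanged reel of silvery solder standing on end, 52 mm diameter, 44 mm tall, loose. Origin: centre of its underside.
- tip_cleaner: bystander: round black pot filled with brass wool (soldering-tip cleaner), 56 mm diameter, about 44 mm tall, loose. Origin: centre of its underside.
Mind the look-alikes: they are no part of the job. Leave any purple look-alike of the bin_choke alone.

How it is judged (in metres and radians):
At the end, for the whole second after the job is handed in: Each of the four parts stands on the floor of the bin of its own kind (origin inside the bin, no more than 8 mm above the bin's origin), upright within 0.15 rad (about 9 degrees), released and at rest (x of capacitor in the frame of bin_capacitor between -0.055 and 0.055 m and y of capacitor in the frame of bin_capacitor between -0.05 and 0.05 m and z of capacitor in the frame of bin_capacitor below 0.008 m and angle between each of capacitor, choke, heatsink, transformer's own z axis and vertical below 0.15 rad and linear speed of each of capacitor, choke, heatsink, transformer below 0.02 m/s and x of choke in the frame of bin_choke between -0.055 and 0.055 m and y of choke in the frame of bin_choke between -0.05 and 0.05 m and z of choke in the frame of bin_choke below 0.008 m and x of heatsink in the frame of bin_heatsink between -0.055 and 0.055 m and y of heatsink in the frame of bin_heatsink between -0.05 and 0.05 m and z of heatsink in the frame of bin_heatsink below 0.008 m and x of transformer in the frame of bin_transformer between -0.055 and 0.055 m and y of transformer in the frame of bin_transformer between -0.05 and 0.05 m and z of transformer in the frame of bin_transformer below 0.008 m); the robot touches nothing.
It fails at once if a part is dropped or thrown: it falls free while its underside is more than 45 mm above the bench ((height (world z) of capacitor above 0.045 m and contact force between capacitor and the fingers below 0.05 N and linear speed of capacitor above 0.3 m/s) or (height (world z) of choke above 0.045 m and contact force between choke and the fingers below 0.05 N and linear speed of choke above 0.3 m/s) or (height (world z) of heatsink above 0.045 m and contact force between heatsink and the fingers below 0.05 N and linear speed of heatsink above 0.3 m/s) or (height (world z) of transformer above 0.045 m and contact force between transformer and the fingers below 0.05 N and linear speed of transformer above 0.3 m/s)).
It fails at once if the solder reel is moved more than 15 mm or tipped (distance of solder_reel from where it was at the start of the episode above 0.015 m or angle between solder_reel's own z axis and vertical above 0.3 rad).
It fails at once if the tip cleaner is moved more than 15 mm or tipped (distance of tip_cleaner from where it was at the start of the episode above 0.015 m or angle between tip_cleaner's own z axis and vertical above 0.3 rad).
It also fails if it takes over 99 s, if anything falls off the work surface, if the arm or the gripper's body presses on something with over 40 N, if the wrist force passes 120 N, or if a joint passes its speed limit or range.

## Robot

A 6-joint arm with a two-finger parallel gripper is mounted at the origin on the work surface. World frame = base frame: x ahead of the robot, y to its left, z up, the work surface at z = 0. Lengths are in mm, angles in rad, forces in N, time in s.
With the tool pointing down it reaches from about 300 to 775 mm from the base axis. Payload 14.6 kg.
Tool frame: the origin (TCP) lies on the centre line of the jaws, within the pads' length; the fingertips stand 8 mm ahead of it and the grasp point (between the pads) lies 11 mm behind it; z points along the fingers, y is the direction in which the jaws open and shut (so a half turn about z gives the same grasp; the last joint's range is limited). The gripper opens to 94 mm and grips with 3 to 60 N. Pads are 16 mm wide; open, the fingers measure 119 mm over their backs; the gripper's body (75 mm by 177 mm) begins 78 mm behind the grasp point.
Start: joints at [1.207, 0.3, 1.521, -0, 1.321, -0.067], TCP at [160.851, 525.943, 213.446] pointing down, gripper open.
Joint ranges: [-3.03, 3.03], [-0.79, 2.21], [0.23, 2.52], [-1.04, 4.18], [0, 3.07], [-2.55, 2.55]. Speed limits (rad/s): [2.22, 2.22, 2.57, 3.14, 3.14, 3.14].

## Interface

Orientations are given as [roll, pitch, yaw] about the fixed x, y, z axes, in that order (R = Rz(yaw) Ry(pitch) Rx(roll)).
In Python, from cell import read_state, cams, manip gives the robot as it stands.
- The arm moves only by the shell command python3 -m handwheel 'ROWS' [OPENING] [FORCE]. ROWS is JSON, a list of rows, each a list of 4 numbers: the shift along the tool's x, y, z in m, then the turn about the tool's z in degrees. In form: [[dx, dy, dz, turn], ...]. A call has 1 to 5 rows; each row is the pose to reach, as a shift and turn from the pose measured when the call began, along the tool's axes at that moment; what a row does not reach only later rows make up. A row lasts 1/8 s, in which the tool goes at most 62.5 mm and 10.7 degrees, less where a joint would pass 70% of its speed; a pose out of reach is approached as far as the arm can. A call with a gripper value outside its range is refused whole. OPENING is the closure, from 0 (fully open) to 1 (shut), set as the call begins (- or left out, the last holds). The fingers move at their own pace and stop on an object; FORCE is the grip in N (left out, the last holds). Time passes only in rows, so rows that repeat a pose let the fingers close. It gives the time, the measured TCP pose, the force and the opening at its end, in the units of the state.
- read_state(): the state, without advancing time (a new reading comes with each control period).
- cams.camera(name): name is "scene" or "side" or "wrist"; returns the picture (480x640x3 uint8, red, green, blue); there is no depth.
- cams.get_calibration(name): a dict with "vertical_fov" (degrees; the focal length in pixels is half the picture's height over the tangent of half this angle, whatever the lens; pixels are square), "cx", "cy" (the principal point, pixels), "R" (3x3) and "t" (3): a world point X has camera coordinates R X + t. Camera axes: x right, y down, z forward; pixel columns grow to the right and rows downward; lengths in mm; the calibration is good to about 2 mm. The wrist camera is an equidistant fisheye: a pixel r from the principal point sees the ray r / f radians off the axis. A picture is of the moment at which its call begins: read the wrist's pose just before it. get_calibration takes no time and is no camera call; for the wrist camera it gives the pose at the moment of the call.
- manip.sign_off(): hands the job in, once; it reports no verdict.
The state is a dict: "clock": time; "joints": joint angles; "qd": joint speeds; "effort": joint torques, N m; "eef_pos": TCP position; "eef_rot": TCP orientation; "wrist_force": force on the tool from outside, world axes, zero at the start; "moment": the same for the moment, N m; "finger_gap": finger opening in mm.
Only numpy, scipy, OpenCV 4.12 (cv2) and the standard library are available. Lean on these libraries where they do the work, as an engineer would, in place of code of your own. Each camera call takes 0.05 s, during which the arm holds its last target. There are 200 camera calls.

## Working session

There is one attempt and no reset: what is moved stays moved. The work goes in short steps, Python scripts to look and compute and a shell command to move; the robot and the scene stay as the last step left them, time stands still between calls to the robot, and variables do not carry over. Pictures are saved under pics/ and viewed, about 12 in all and at most 16, crops included, and the job is handed in when it is done.

```bash
mkdir -p pics
cat > h.py <<'E'
import numpy as np, cv2
from cell import read_state, cams, manip
def ray(c,u,v,fish=False):
    f=240/np.tan(np.radians(c["vertical_fov"])/2)
    x,y=(u-c["cx"])/f,(v-c["cy"])/f
    if fish:
        r=np.hypot(x,y); d=np.array([np.sin(r)*x/r,np.sin(r)*y/r,np.cos(r)]) if r>1e-9 else np.array([0,0,1.])
    else: d=np.array([x,y,1.])
    R=np.array(c["R"]);t=np.array(c["t"])
    return -R.T@t, R.T@d/np.linalg.norm(d)
def atz(c,u,v,z,fish=False):
    o,d=ray(c,u,v,fish); return o+d*(z-o[2])/d[2]
def tri(rs):
    A=sum(np.eye(3)-np.outer(d,d) for o,d in rs); b=sum((np.eye(3)-np.outer(d,d))@o for o,d in rs)
    return np.linalg.solve(A,b)
def proj(c,X,fish=False):
    f=240/np.tan(np.radians(c["vertical_fov"])/2)
    p=np.array(c["R"])@X+np.array(c["t"])
    if fish:
        r=np.hypot(p[0],p[1]);th=np.arctan2(r,p[2]);return c["cx"]+f*th*p[0]/r,c["cy"]+f*th*p[1]/r
    return c["cx"]+f*p[0]/p[2],c["cy"]+f*p[1]/p[2]
def snap(name,fn):
    c=cams.get_calibration(name); im=np.asarray(cams.camera(name)); cv2.imwrite("pics/"+fn,im[:,:,::-1]); return c,im
E
python3 - <<'E'
from h import *
for n in("scene","side","wrist"):
    c,_=snap(n,n+"0.png"); print(n,{k:np.round(v,3).tolist() for k,v in c.items()}, ray(c,320,240)[0])
print(read_state())
E
```

```text
scene {'vertical_fov': 48.029, 'cx': 321.568, 'cy': 247.673, 'R': [[0.207, 0.978, 0.015], [0.805, -0.162, -0.57], [-0.555, 0.13, -0.821]], 't': [-169.111, -324.981, 1296.079]} [1016.38739525  -55.96322944  881.96173047]
side {'vertical_fov': 44.481, 'cx': 320.036, 'cy': 246.546, 'R': [[0.96, -0.281, -0.014], [-0.195, -0.63, -0.752], [0.202, 0.724, -0.659]], 't': [-411.363, 147.638, 943.213]} [ 232.84554742 -705.48347854  727.14701171]
wrist {'vertical_fov': 65.706, 'cx': 319.457, 'cy': 239.23, 'R': [[0.291, 0.957, -0.002], [0.918, -0.279, 0.28], [0.268, -0.083, -0.96]], 't': [-548.16, -29.812, 393.333]} [ 81.94379968 548.73077178 385.04312995]
{'clock': 0.15, 'joints': array([ 1.20739837e+00,  3.00356335e-01,  1.52144281e+00, -2.58022356e-06,
        1.32067281e+00, -6.65810678e-02]), 'qd': array([ 8.38447203e-04, -1.68354450e-03, -2.45510188e-03, -1.50971371e-03,
       -2.93439284e-04,  1.41450886e-06]), 'effort': array([ 5.70999255e-04, -5.31951642e+01, -3.52831972e+01,  7.08296243e-02,
        2.35343602e-02, -9.35153548e-05]), 'eef_pos': array([160.78897832, 525.77486277, 213.00776594]), 'eef_rot': array([-3.14071513e+00, -5.60077776e-05,  2.84477638e+00]), 'wrist_force': array([-0.41275955, -0.90669689,  0.27719405]), 'moment': array([-0.00508338,  0.03282254, -0.01838463]), 'finger_gap': 93.85815047442797}
```

View pics/scene0.png

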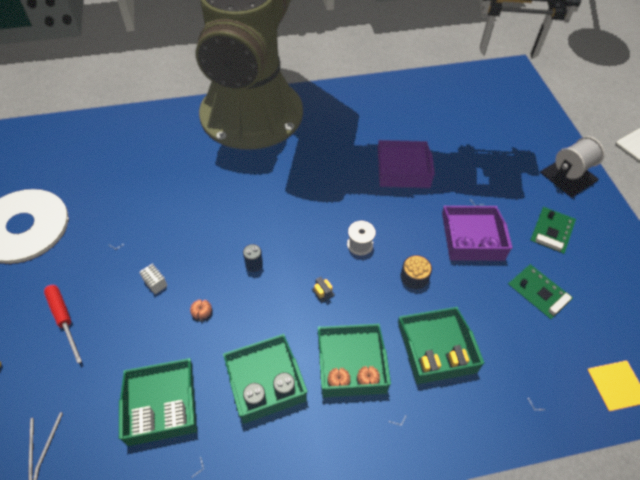

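View pics/side0.png

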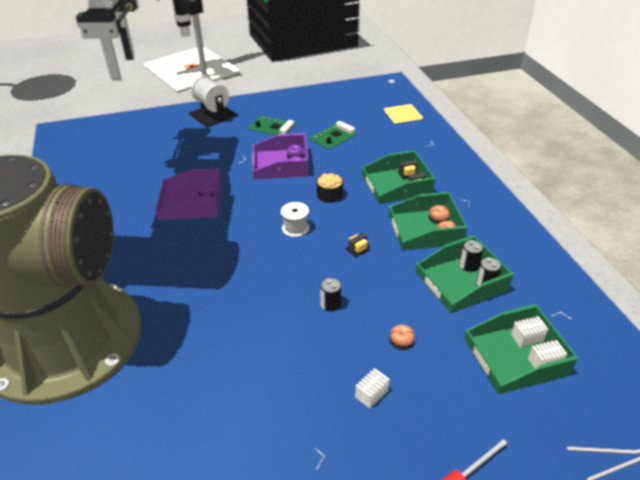

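View pics/wrist0.png

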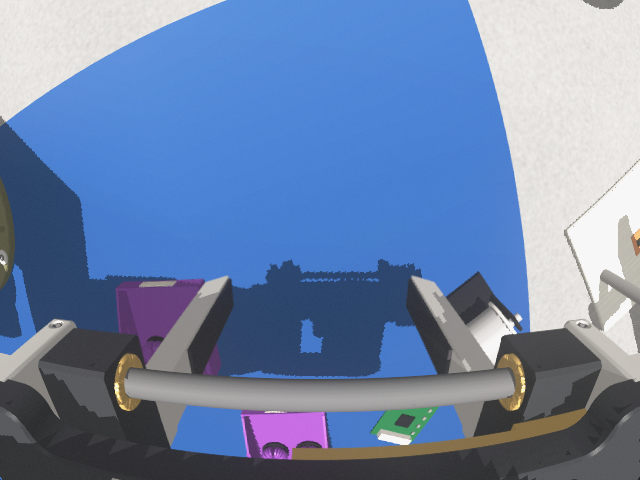

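Scene: parts at heatsink (153,278), choke (201,309), capacitor (253,258) and transformer (322,289). Bystanders are the reel (361,238) and pot (416,270). Green bins sit along the far edge, in the order heatsink, capacitor, choke, transformer; purple bins are ignored. I'll enlarge for accurate pixels.

Run:
```python
import cv2
a=cv2.imread("pics/scene0.png")[210:450,110:500]; cv2.imwrite("pics/sc.png",cv2.resize(a,None,fx=2,fy=2,interpolation=cv2.INTER_CUBIC))
a=cv2.imread("pics/side0.png")[140:410,290:590]; cv2.imwrite("pics/sd.png",cv2.resize(a,None,fx=2.2,fy=2.2,interpolation=cv2.INTER_CUBIC))
```

```text
(no output)
```

View pics/sc.png

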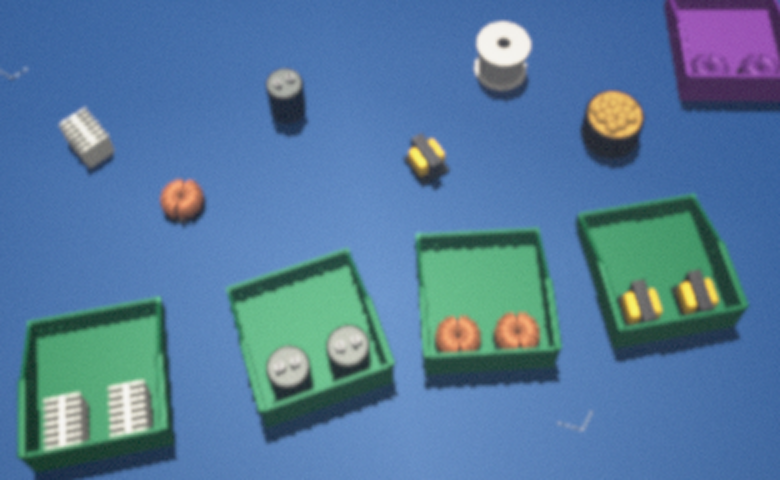

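View pics/sd.png

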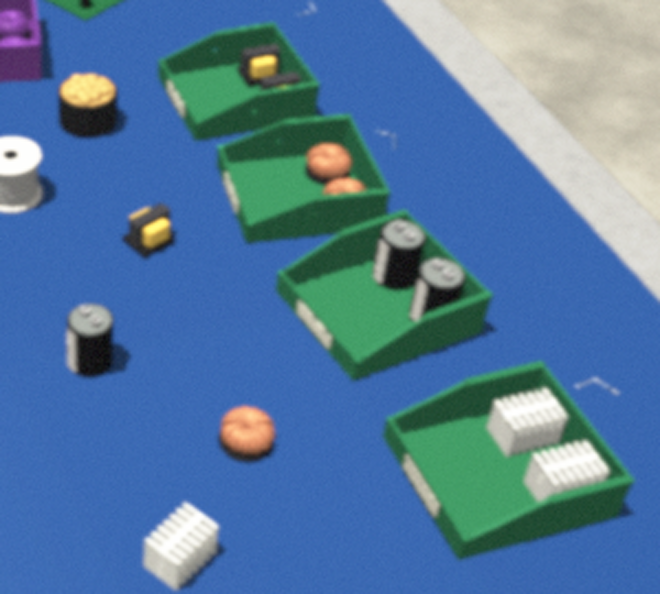

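```bash
cat > m.py <<'E'
from h import *
cs,cd=cams.get_calibration("scene"),cams.get_calibration("side")
S=lambda p:(110+(p[0]+.5)/2-.5,210+(p[1]+.5)/2-.5)
D=lambda p:(290+(p[0]+.5)/2.2-.5,140+(p[1]+.5)/2.2-.5)
P=dict(cap=((285,80),(90,320)),choke=((183,198),(248,425)),heat=((86,133),(182,533)),trafo=((430,149),(150,215)),reel=((503,43),(10,155)),pot=((614,115),(88,88)))
for n,(a,b) in P.items():
    X=tri([ray(cs,*S(a)),ray(cd,*D(b))]); print(n,X.round(1),"res",np.round(np.subtract(proj(cs,X),S(a)),1),np.round(np.subtract(proj(cd,X),D(b)),1))
B=dict(heat=[((161,301),(388,430)),((30,322),(462,553)),((170,430),(543,365)),((22,457),(630,482))],
cap=[((348,252),(279,279)),((229,290),(356,375)),((390,362),(405,214)),((265,410),(490,295))],
choke=[((539,232),(219,152)),((417,237),(247,240)),((557,348),(350,118)),((426,356),(386,190))],
trafo=[((695,198),(160,65)),((580,215),(198,137)),((743,305),(275,26)),((618,332),(317,85))])
for n,l in B.items():
    X=np.array([tri([ray(cs,*S(a)),ray(cd,*D(b))]) for a,b in l]); print(n,X.round(0).tolist())
    c=X.mean(0); e=(X[2]-X[0]+X[3]-X[1]); yaw=np.degrees(np.arctan2(e[1],e[0])); 
    g=X[0]-X[1]+X[2]-X[3]; yaw2=np.degrees(np.arctan2(-g[0],g[1])); w=np.radians((yaw+yaw2)/2)
    print("  c",c.round(1),"yaw",yaw.round(1),yaw2.round(1),"free",(c[:2]-21*np.array([np.cos(w),np.sin(w)])).round(1))
# orientations
for n,a,b,z in (("heat fin dir scene",(59,123),(90,158),30),("heat short scene",(84,108),(59,123),30),("trafo x scene",(421,138),(440,160),31)):
    p=atz(cs,*S(a),z);q=atz(cs,*S(b),z); print(n,p.round(0),q.round(0),np.degrees(np.arctan2(*(q-p)[1::-1])).round(1))
for n,a,b,z in (("heat long side",(145,545),(185,503),30),("heat short side",(185,503),(217,523),30),("trafo x side",(133,222),(168,208),31)):
    p=atz(cd,*D(a),z);q=atz(cd,*D(b),z); print(n,p.round(0),q.round(0),np.degrees(np.arctan2(*(q-p)[1::-1])).round(1))
E
python3 m.py
```

```text
cap [431.1 -52.9  45.6] res [-0.3  0.5] [-0.5 -0.4]
choke [ 518.  -159.4   14.3] res [ 0.3 -0.4] [0.5 0.3]
heat [ 437.9 -240.3   25.2] res [ 0.3 -0.4] [0.6 0.4]
trafo [520.9  67.8  27.4] res [-0.2  0.3] [-0.3 -0.2]
reel [425.7 161.1  42.6] res [ 0.2 -0.3] [0.3 0.2]
pot [522.4 244.4  36.8] res [ 0.4 -0.7] [0.6 0.5]
heat [[613.0, -188.0, 10.0], [610.0, -297.0, 11.0], [733.0, -185.0, 36.0], [731.0, -295.0, 37.0]]
  c [ 671.9 -241.2   23.5] yaw 1.2 -1.4 free [ 650.9 -241.1]
cap [[600.0, -23.0, 13.0], [615.0, -131.0, 8.0], [716.0, -7.0, 40.0], [733.0, -110.0, 38.0]]
  c [666.  -67.7  24.6] yaw 8.7 8.7 free [645.3 -70.8]
choke [[615.0, 148.0, 13.0], [597.0, 39.0, 5.0], [731.0, 128.0, 39.0], [715.0, 24.0, 40.0]]
  c [664.7  84.6  24.3] yaw -8.6 -9.2 free [643.9  87.8]
trafo [[611.0, 297.0, 13.0], [607.0, 187.0, 7.0], [727.0, 290.0, 40.0], [726.0, 183.0, 38.0]]
  c [668.  239.1  24.3] yaw -2.8 -1.4 free [647.  239.8]
heat fin dir scene [ 426. -264.   30.] [ 470. -237.   30.] 31.4
heat short scene [ 414. -241.   30.] [ 426. -264.   30.] -62.1
trafo x scene [509.  62.  31.] [536.  74.  31.] 24.7
heat long side [ 410. -244.   30.] [ 446. -221.   30.] 33.3
heat short side [ 446. -221.   30.] [ 460. -242.   30.] -55.7
trafo x side [503.  59.  31.] [537.  67.  31.] 14.0
```

```bash
cat > go.py <<'E'
import sys
from h import *
# go.py x y z yaw_deg -> shift in tool axes (m), turn (deg)
def plan(x,y,z,yaw):
    s=read_state(); p=s["eef_pos"]; r=s["eef_rot"]
    from scipy.spatial.transform import Rotation as Ro
    R=Ro.from_euler("xyz",r).as_matrix()
    d=R.T@(np.array([x,y,z])-p)/1000
    t=-(yaw-np.degrees(r[2])); t=(t+180)%360-180
    print("at",p.round(1),np.degrees(r).round(1),"gap",round(s["finger_gap"],1),"t",s["clock"],"F",s["wrist_force"].round(1)); print("shift",d.round(4),"turn",round(t,1))
if __name__=="__main__": plan(*map(float,sys.argv[1:5]))
E
python3 go.py 600 -80 300 180; python3 -m handwheel 2>&1 | head
```

```text
at [160.8 525.8 213. ] [-179.9   -0.   163. ] gap 93.9 t 0.15 F [-0.4 -0.9  0.3]
shift [-0.5972 -0.4509 -0.0866] turn -17.0
invalid input
```

```bash
python3 -m handwheel '[[-0.05,-0.037,-0.04,-2],[-0.1,-0.075,-0.08,-4],[-0.15,-0.113,-0.087,-6],[-0.2,-0.15,-0.087,-8],[-0.25,-0.187,-0.087,-10]]'; python3 go.py 600 -80 300 180
```

```text
clock: 0.78
eef_pos: [333.4, 289.2, 300.2]
eef_rot: [-3.141, 0.0, 3.021]
wrist_force: [0.4, 0.6, -0.0]
finger_gap: 93.8
at [333.4 289.2 300.2] [-180.     0.   173.1] gap 93.8 t 0.775 F [ 0.4  0.6 -0. ]
shift [-0.3091 -0.3344  0.0004] turn -6.9
```

```bash
python3 -m handwheel '[[-0.04,-0.044,0,-1.4],[-0.08,-0.088,0,-2.8],[-0.12,-0.13,0,-4.2],[-0.16,-0.174,0,-5.6],[-0.2,-0.216,0,-6.9]]'; python3 -m handwheel '[[-0.025,-0.04,0,0],[-0.05,-0.08,0,0],[-0.078,-0.12,0,0],[-0.08,-0.131,0,0],[-0.08,-0.131,0,0]]'
python3 - <<'E'
from h import *
c,im=snap("wrist","w1.png"); print(ray(c,319,239)[0])
np.save("w1.npy",c,allow_pickle=True)
for n,X in dict(cap=(431,-53,52),choke=(518,-159,22),heat=(438,-240,30),trafo=(521,68,31)).items(): print(n,np.round(proj(c,np.array(X),True)))
E
python3 go.py 521 68 100 110
```

```text
clock: 1.4
eef_pos: [506.7, 48.8, 300.3]
eef_rot: [-3.141, 0.0, -3.141]
wrist_force: [0.3, 1.2, 0.4]
finger_gap: 93.9
clock: 2.02
eef_pos: [586.5, -82.3, 300.0]
eef_rot: [-3.142, -0.0, 3.141]
wrist_force: [0.0, 0.6, 0.6]
finger_gap: 94.2
[504.09463706 -83.40461792 472.06796901]
cap [347.  70.]
choke [257. 146.]
heat [191.  85.]
trafo [444. 152.]
at [586.4 -81.6 300.3] [-180.    0. -180.] gap 93.8 t 2.075 F [-0.8 -0.3  0.2]
shift [0.0654 0.1496 0.2003] turn 70.0
```

View pics/w1.png

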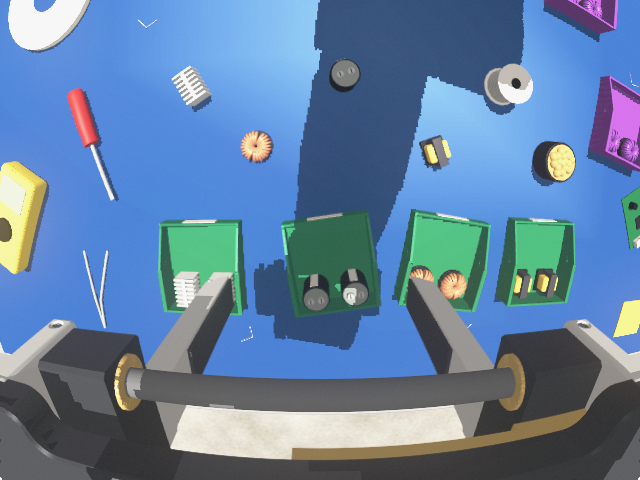

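The wrist view is clear: heatsink ~(191,87), choke (257,146), capacitor (345,75), transformer (436,152), and all four bins. I'll enlarge to read them precisely.

Run:
```python
import cv2
a=cv2.imread("pics/w1.png")[50:182,160:472]; cv2.imwrite("pics/w1c.png",cv2.resize(a,None,fx=2.5,fy=2.5,interpolation=cv2.INTER_CUBIC))
```

```text
(no output)
```

View pics/w1c.png

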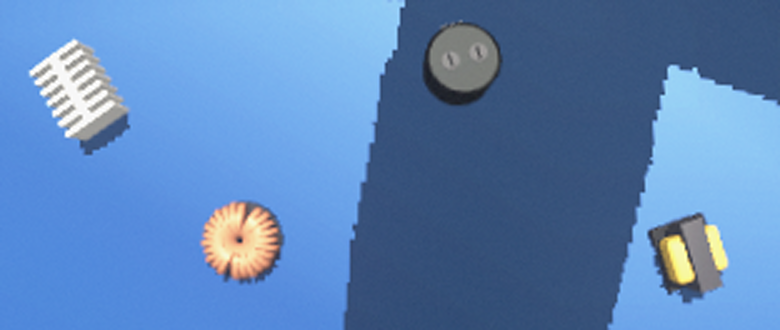

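```bash
cat > m2.py <<'E'
from m import *
print("-----")
c=np.load("w1.npy",allow_pickle=True).item()
W=lambda p:(160+(p[0]+.5)/2.5-.5,50+(p[1]+.5)/2.5-.5)
Q=dict(cap=(465,58,46),choke=(240,240,20),heat=(76,88,30),trafo=(702,253,31))
for n,(u,v,z) in Q.items():
    a,b=P[n]; X=tri([ray(cs,*S(a)),ray(cd,*D(b)),ray(c,*W((u,v)),True)])
    print(n,"tri",X.round(1),"wrist@z",atz(c,*W((u,v)),z,True).round(1),"scene@z",atz(cs,*S(a),z).round(1),"side@z",atz(cd,*D(b),z).round(1))
for n,a,b,z in(("heat",(30,70),(72,137),30),("heat",(77,40),(123,103),30),("heat short",(30,70),(77,40),30),("heat short",(72,137),(123,103),30),("trafo",(693,218),(711,290),31)):
    p=atz(c,*W(a),z,True);q=atz(c,*W(b),z,True);print(n,p.round(0),q.round(0),np.degrees(np.arctan2(*(q-p)[1::-1])).round(1))
BW=dict(heat=[(163,222),(241,221),(157,313),(244,314)],cap=[(282,222),(368,211),(295,317),(380,306)],choke=[(417,211),(490,223),(402,303),(480,311)],trafo=[(510,218),(573,221),(497,305),(574,303)])
for n,l in BW.items():
    X=np.array([atz(c,*l[i],22 if i<2 else 42,True) for i in range(4)]);e=X[2]+X[3]-X[0]-X[1];m=X.mean(0)
    print(n,X[:,:2].round(0).tolist(),"c",m[:2].round(1),"yaw",np.degrees(np.arctan2(e[1],e[0])).round(1))
E
python3 m2.py | sed '1,/-----/d'
```

```text
cap tri [431.8 -53.4  45.9] wrist@z [433.2 -54.1  46. ] scene@z [430.4 -52.2  46. ] side@z [431.4 -54.4  46. ]
choke tri [ 517.8 -160.5   15.2] wrist@z [ 517.3 -161.2   20. ] scene@z [ 522.  -159.3   20. ] side@z [ 515.3 -163.    20. ]
heat tri [ 437.7 -241.    26. ] wrist@z [ 437.8 -240.7   30. ] scene@z [ 442. -240.   30.] side@z [ 435.9 -242.6   30. ]
trafo tri [520.7  66.7  27.4] wrist@z [520.4  63.8  31. ] scene@z [522.4  67.7  31. ] side@z [519.6  63.   31. ]
heat [ 426. -265.   30.] [ 462. -243.   30.] 31.8
heat [ 413. -240.   30.] [ 447. -216.   30.] 35.1
heat short [ 426. -265.   30.] [ 413. -240.   30.] 116.8
heat short [ 462. -243.   30.] [ 447. -216.   30.] 119.1
trafo [503.  59.  31.] [538.  69.  31.] 17.3
heat [[611.0, -291.0], [611.0, -183.0], [737.0, -310.0], [732.0, -183.0]] c [ 672.8 -241.7] yaw -4.6
cap [[613.0, -130.0], [599.0, -23.0], [735.0, -115.0], [720.0, -5.0]] c [666.5 -68.5] yaw 7.8
choke [[598.0, 40.0], [612.0, 145.0], [716.0, 24.0], [733.0, 139.0]] c [664.8  87. ] yaw -5.1
trafo [[605.0, 176.0], [607.0, 291.0], [725.0, 165.0], [732.0, 311.0]] c [667.2 235.6] yaw 2.1
```

```bash
python3 -m handwheel '[[0.013,0.03,0.036,10],[0.026,0.06,0.072,20],[0.04,0.09,0.108,30],[0.053,0.12,0.144,40],[0.066,0.147,0.18,50]]'; python3 go.py 520.5 65.5 100 108
```

```text
clock: 2.7
eef_pos: [519.1, 67.5, 119.9]
eef_rot: [3.141, 0.001, 2.265]
wrist_force: [0.8, -0.1, -0.3]
finger_gap: 94.4
at [519.1  67.5 119.9] [179.9   0.  129.8] gap 94.4 t 2.7 F [ 0.8 -0.1 -0.3]
shift [-0.0024 -0.0003  0.0199] turn 21.8
```

```bash
python3 -m handwheel '[[-0.002,0,0.01,10],[-0.002,0,0.02,20],[-0.002,0,0.03,22],[-0.002,0,0.05,22],[-0.002,0,0.05,22]]'; python3 go.py 520.5 65.5 14 108
python3 - <<'E'
from h import *
snap("side","s2.png"); c,_=snap("wrist","w2.png")
a=cv2.imread("pics/s2.png")[180:300,290:440]; a=cv2.resize(a,(400,320),interpolation=2)
b=cv2.imread("pics/w2.png"); b=cv2.resize(b,(427,320)); cv2.imwrite("pics/v2.png",np.hstack([a,b[:, :400]]))
E
```

```text
clock: 3.32
eef_pos: [519.6, 66.4, 69.1]
eef_rot: [-3.141, -0.0, 1.884]
wrist_force: [-0.6, -0.0, -0.1]
finger_gap: 93.9
at [519.6  66.4  69.1] [-180.   -0.  108.] gap 93.9 t 3.325 F [-0.6 -0.  -0.1]
shift [-0.0011  0.0006  0.0551] turn -0.0
```

View pics/v2.png

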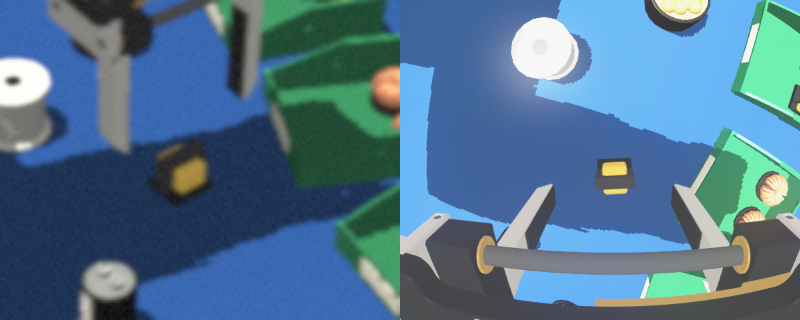

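The transformer is centred and square between the fingers. Descend and grip.

```bash
python3 -m handwheel '[[-0.001,0,0.02,0],[-0.001,0,0.04,0],[-0.001,0,0.055,0],[-0.001,0,0.055,0]]'; python3 -m handwheel '[[0,0,0,0],[0,0,0,0],[0,0,0,0],[0,0,0,0],[0,0,0,0]]' 0.7 25;python3 -m handwheel '[[0,0,0,0],[0,0,0,0],[0,0,-0.02,0],[0,0,-0.06,0],[0,0,-0.09,0]]'; python3 go.py 647 239 100 178
```

```text
clock: 3.92
eef_pos: [520.7, 65.4, 15.2]
eef_rot: [3.141, 0.0, 1.883]
wrist_force: [-0.2, 0.3, 0.8]
finger_gap: 94.1
clock: 4.55
eef_pos: [520.7, 65.3, 15.3]
eef_rot: [3.141, 0.0, 1.883]
wrist_force: [0.1, -0.9, -0.1]
finger_gap: 47.5
clock: 5.18
eef_pos: [520.7, 65.4, 106.6]
eef_rot: [3.14, 0.0, 1.883]
wrist_force: [0.0, -0.6, -0.3]
finger_gap: 35.8
at [520.7  65.4 106.6] [179.9   0.  107.9] gap 35.8 t 5.175 F [ 0.  -0.6 -0.3]
shift [0.1264 0.1736 0.0068] turn -70.1
```

```bash
python3 -m handwheel '[[0.018,0.025,0,-10],[0.036,0.05,0,-20],[0.054,0.075,0,-30],[0.072,0.1,0,-40],[0.09,0.125,0,-50]]';  python3 go.py 647 239 70 178
```

```text
clock: 5.8
eef_pos: [612.4, 190.3, 106.5]
eef_rot: [3.141, 0.001, 2.762]
wrist_force: [0.6, -1.2, -0.7]
finger_gap: 35.9
at [612.4 190.3 106.5] [180.    0.  158.2] gap 35.9 t 5.8 F [ 0.6 -1.2 -0.7]
shift [-0.0141  0.0581  0.0365] turn -19.8
```

```bash
python3 -m handwheel '[[-0.005,0.02,0,-7],[-0.01,0.04,0,-14],[-0.014,0.058,0,-20],[-0.014,0.058,0.02,-20],[-0.014,0.058,0.036,-20]]';  python3 go.py 647 239 18.5 178
python3 - <<'E'
from h import *
snap("side","s3.png"); c,_=snap("wrist","w3.png")
a=cv2.imread("pics/s3.png")[80:230,330:480]; a=cv2.resize(a,(320,320),interpolation=2)
b=cv2.imread("pics/w3.png"); b=cv2.resize(b,(427,320)); cv2.imwrite("pics/v3.png",np.hstack([a,b]))
E
```

```text
clock: 6.42
eef_pos: [646.0, 238.2, 68.1]
eef_rot: [-3.141, -0.001, 3.108]
wrist_force: [0.1, 0.5, -0.4]
finger_gap: 35.4
at [646.  238.2  68.1] [-1.800e+02 -1.000e-01  1.781e+02] gap 35.4 t 6.425 F [ 0.1  0.5 -0.4]
shift [-0.0011  0.0009  0.0496] turn 0.1
```

View pics/v3.png

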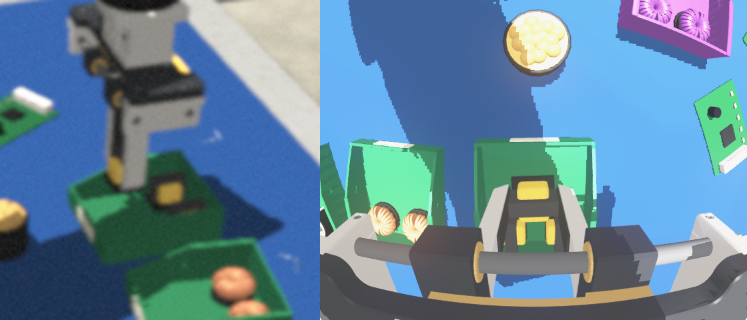

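The part is over the transformer bin, aligned and level. Lower slowly.

```bash
python3 -m handwheel '[[0,0,0.02,0],[0,0,0.035,0],[0,0,0.044,0],[0,0,0.047,0],[0,0,0.049,0]]';  python3 -m handwheel '[[0,0,0,0],[0,0,0.001,0],[0,0,0.001,0]]'
```

```text
clock: 7.15
eef_pos: [645.5, 237.9, 18.6]
eef_rot: [-3.14, -0.003, 3.109]
wrist_force: [-0.6, -0.0, -0.7]
finger_gap: 36.0
clock: 7.52
eef_pos: [645.8, 238.0, 18.3]
eef_rot: [-3.141, -0.002, 3.109]
wrist_force: [-1.9, 0.0, 5.0]
finger_gap: 36.0
```

Contact felt (5 N up). Release and retreat.

```bash
python3 -m handwheel '[[0,0,0,0],[0,0,0,0],[0,0,0,0],[0,0,0,0]]' 0.36;  python3 -m handwheel '[[0,0,-0.02,0],[0,0,-0.06,0],[0,0,-0.11,0],[0,0,-0.13,0]]'; python3 go.py 517.5 -160.5 110 171
```

```text
clock: 8.02
eef_pos: [645.7, 238.0, 18.2]
eef_rot: [-3.141, -0.002, 3.109]
wrist_force: [0.1, 0.1, 0.1]
finger_gap: 59.7
clock: 8.52
eef_pos: [647.0, 238.5, 153.0]
eef_rot: [3.141, 0.003, 3.109]
wrist_force: [-0.0, -0.6, -0.2]
finger_gap: 60.4
at [647.  238.5 153. ] [180.    0.2 178.1] gap 60.4 t 8.525 F [-0.  -0.6 -0.2]
shift [ 0.1165 -0.403   0.0423] turn 7.1
```

```bash
python3 -m handwheel '[[0.015,-0.055,0,1],[0.03,-0.11,0.01,3],[0.047,-0.165,0.02,5],[0.063,-0.22,0.03,7],[0.08,-0.275,0.04,7]]' 0;  python3 go.py 517.5 -160.5 70 171
```

```text
clock: 9.15
eef_pos: [557.2, -35.3, 112.4]
eef_rot: [3.14, 0.003, 2.986]
wrist_force: [-0.1, 0.2, 0.4]
finger_gap: 94.4
at [557.2 -35.3 112.4] [179.9   0.2 171.1] gap 94.4 t 9.15 F [-0.1  0.2  0.4]
shift [ 0.02   -0.1298  0.0422] turn 0.1
```

```bash
python3 -m handwheel '[[0.008,-0.05,0,0],[0.016,-0.1,0,0],[0.02,-0.13,0.02,0],[0.02,-0.13,0.042,0],[0.02,-0.13,0.042,0]]';  python3 go.py 517.5 -160.5 14 171
python3 - <<'E'
from h import *
snap("side","s4.png"); c,_=snap("wrist","w4.png")
a=cv2.imread("pics/s4.png")[260:410,330:480]; a=cv2.resize(a,(320,320),interpolation=2)
b=cv2.imread("pics/w4.png"); b=cv2.resize(b,(427,320)); cv2.imwrite("pics/v4.png",np.hstack([a,b]))
E
```

```text
clock: 9.78
eef_pos: [516.5, -160.6, 69.1]
eef_rot: [3.14, -0.0, 2.986]
wrist_force: [0.1, -0.2, 1.1]
finger_gap: 93.8
at [ 516.5 -160.6   69.1] [179.9  -0.  171.1] gap 93.8 t 9.775 F [ 0.1 -0.2  1.1]
shift [-0.001   0.0001  0.0551] turn 0.1
```

View pics/v4.png

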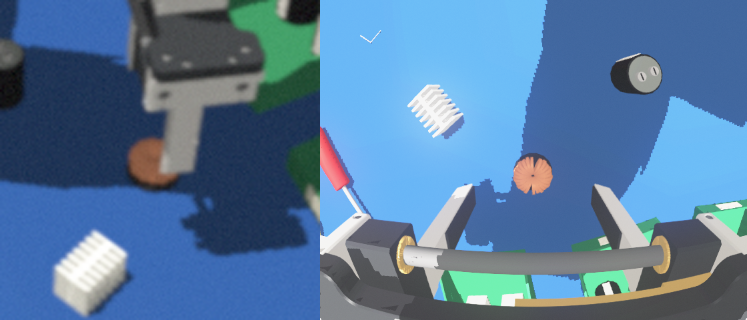

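Choke at (533,174), centred between the fingertips (~468 and 598). Descend, grip, lift.

```bash
python3 -m handwheel '[[-0.001,0,0.02,0],[-0.001,0,0.04,0],[-0.001,0,0.055,0],[-0.001,0,0.055,0]]'; python3 -m handwheel '[[0,0,0,0],[0,0,0,0],[0,0,0,0],[0,0,0,0],[0,0,0,0]]' 0.7 25;python3 -m handwheel '[[0,0,0,0],[0,0,0,0],[0,0,-0.02,0],[0,0,-0.06,0],[0,0,-0.09,0]]'; python3 go.py 644 87 105 171
```

```text
clock: 10.38
eef_pos: [518.8, -160.3, 15.5]
eef_rot: [3.14, 0.002, 2.987]
wrist_force: [0.8, 0.1, -0.6]
finger_gap: 94.1
clock: 11.0
eef_pos: [518.8, -160.3, 15.6]
eef_rot: [3.14, 0.002, 2.987]
wrist_force: [-0.2, 0.0, 0.3]
finger_gap: 47.5
clock: 11.62
eef_pos: [518.6, -160.4, 107.0]
eef_rot: [3.14, 0.003, 2.987]
wrist_force: [-0.6, 0.7, -0.3]
finger_gap: 37.5
at [ 518.6 -160.4  107. ] [179.9   0.2 171.2] gap 37.5 t 11.625 F [-0.6  0.7 -0.3]
shift [-0.0858  0.2637  0.0026] turn 0.2
```

```bash
python3 -m handwheel '[[-0.015,0.045,0,0],[-0.03,0.09,0,0],[-0.047,0.145,0,0],[-0.062,0.19,0,0],[-0.077,0.235,0,0]]';python3 go.py 644 87 65 171
```

```text
clock: 12.25
eef_pos: [631.3, 61.5, 107.4]
eef_rot: [3.141, 0.003, 2.987]
wrist_force: [1.1, -0.9, -0.6]
finger_gap: 37.1
at [631.3  61.5 107.4] [1.799e+02 1.000e-01 1.712e+02] gap 37.1 t 12.25 F [ 1.1 -0.9 -0.6]
shift [-0.0085  0.027   0.0424] turn 0.2
```

```bash
python3 -m handwheel '[[-0.004,0.014,0,0],[-0.008,0.027,0,0],[-0.008,0.027,0.02,0],[-0.008,0.027,0.045,0],[-0.008,0.027,0.065,0]]'; python3 -m handwheel '[[0,0,0.012,0],[0,0,0.018,0],[0,0,0.021,0],[0,0,0.023,0],[0,0,0.024,0]]';python3 go.py 644 87 18 171
```

```text
clock: 12.88
eef_pos: [642.7, 85.9, 40.1]
eef_rot: [3.141, 0.001, 2.986]
wrist_force: [0.6, 0.1, -1.3]
finger_gap: 37.3
clock: 13.5
eef_pos: [643.1, 85.8, 18.5]
eef_rot: [3.141, 0.002, 2.986]
wrist_force: [-12.2, -2.0, 23.0]
finger_gap: 37.1
at [643.1  85.8  18.5] [1.800e+02 1.000e-01 1.711e+02] gap 37.1 t 13.5 F [-12.2  -2.   23. ]
shift [-0.0007  0.0013  0.0005] turn 0.1
```

```bash
python3 -m handwheel '[[0,0,-0.001,0],[0,0,-0.001,0]]'; python3 -m handwheel '[[0,0,-0.001,0],[0,0,-0.001,0],[0,0,-0.001,0],[0,0,-0.001,0]]' 0.36;  python3 -m handwheel '[[0,0,-0.02,0],[0,0,-0.06,0],[0,0,-0.11,0],[0,0,-0.13,0]]'; python3 go.py 432 -53.5 140 188
```

```text
clock: 13.75
eef_pos: [643.5, 85.9, 20.1]
eef_rot: [3.141, 0.003, 2.986]
wrist_force: [-0.2, 0.0, 0.0]
finger_gap: 37.4
clock: 14.25
eef_pos: [643.5, 85.9, 21.1]
eef_rot: [3.141, 0.003, 2.986]
wrist_force: [-0.4, -0.3, 0.0]
finger_gap: 60.1
clock: 14.75
eef_pos: [644.1, 85.9, 156.1]
eef_rot: [3.139, 0.008, 2.986]
wrist_force: [0.2, -0.1, -0.9]
finger_gap: 60.6
at [644.1  85.9 156.1] [179.9   0.5 171.1] gap 60.6 t 14.75 F [ 0.2 -0.1 -0.9]
shift [ 0.1881 -0.1706  0.0142] turn -16.9
```

```bash
python3 -m handwheel '[[0.038,-0.034,0,-4],[0.076,-0.068,0,-8],[0.114,-0.102,0.02,-12],[0.15,-0.136,0.04,-16],[0.188,-0.17,0.06,-17.5]]' 0; python3 -m handwheel '[[0,0,0,0],[0,0,0,0]]';  python3 go.py 432 -53.5 26 188.7
python3 - <<'E'
from h import *
snap("side","s5.png"); c,_=snap("wrist","w5.png")
a=cv2.imread("pics/s5.png")[200:350,260:410]; a=cv2.resize(a,(320,320),interpolation=2)
b=cv2.imread("pics/w5.png"); b=cv2.resize(b,(427,320)); cv2.imwrite("pics/v5.png",np.hstack([a,b]))
E
```

```text
clock: 15.38
eef_pos: [431.6, -53.7, 95.0]
eef_rot: [-3.14, 0.011, -2.99]
wrist_force: [0.4, -1.3, -0.3]
finger_gap: 93.5
clock: 15.62
eef_pos: [432.8, -53.8, 96.5]
eef_rot: [-3.139, 0.013, -2.99]
wrist_force: [-0.1, 0.7, 0.1]
finger_gap: 93.6
at [432.8 -53.8  96.5] [-179.9    0.8 -171.3] gap 93.6 t 15.625 F [-0.1  0.7  0.1]
shift [0.0017 0.0005 0.0705] turn -0.0
```

View pics/v5.png

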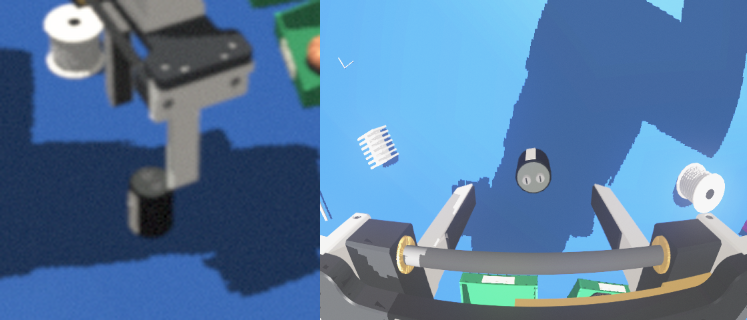

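Capacitor centred. Descend, grip, lift.

```bash
python3 -m handwheel '[[0.001,0,0.025,0],[0.002,0,0.05,0],[0.002,0,0.07,0],[0.002,0,0.07,0]]'; python3 -m handwheel '[[0,0,0,0],[0,0,0,0],[0,0,0,0],[0,0,0,0],[0,0,0,0]]' 0.75 25;python3 -m handwheel '[[0,0,0,0],[0,0,0,0],[0,0,-0.02,0],[0,0,-0.06,0],[0,0,-0.09,0]]'; python3 go.py 645 -71 115 188.7
```

```text
clock: 16.23
eef_pos: [431.9, -53.2, 25.4]
eef_rot: [-3.14, 0.011, -2.988]
wrist_force: [-0.7, 0.3, -0.4]
finger_gap: 94.1
clock: 16.85
eef_pos: [431.9, -53.2, 25.5]
eef_rot: [-3.14, 0.011, -2.988]
wrist_force: [-0.5, 0.5, -0.3]
finger_gap: 47.4
clock: 17.48
eef_pos: [430.9, -53.2, 116.8]
eef_rot: [-3.14, 0.011, -2.988]
wrist_force: [0.3, -0.4, -0.9]
finger_gap: 34.5
at [430.9 -53.2 116.8] [-179.9    0.7 -171.2] gap 34.5 t 17.475 F [ 0.3 -0.4 -0.9]
shift [-0.2088 -0.0502  0.0043] turn 0.1
```

```bash
python3 -m handwheel '[[-0.045,-0.01,0,0],[-0.09,-0.021,0,0],[-0.135,-0.032,0,0],[-0.18,-0.043,0,0],[-0.209,-0.05,0,0]]'; python3 -m handwheel '[[0,0,0.015,0],[0,0,0.035,0],[0,0,0.055,0],[0,0,0.065,0],[0,0,0.07,0]]';python3 go.py 645 -71 28.5 188.7
```

```text
clock: 18.1
eef_pos: [646.5, -70.9, 118.6]
eef_rot: [-3.14, 0.011, -2.988]
wrist_force: [0.1, -0.0, -0.3]
finger_gap: 34.8
clock: 18.73
eef_pos: [647.0, -70.8, 48.1]
eef_rot: [-3.14, 0.01, -2.988]
wrist_force: [0.9, 0.1, -1.0]
finger_gap: 34.3
at [647.  -70.8  48.1] [-179.9    0.6 -171.2] gap 34.3 t 18.725 F [ 0.9  0.1 -1. ]
shift [0.0022 0.0001 0.0195] turn 0.1
```

```bash
python3 -m handwheel '[[0.001,0,0.01,0],[0.002,0,0.015,0],[0.002,0,0.018,0],[0.002,0,0.019,0],[0.002,0,0.0195,0]]'; python3 -m handwheel '[[0,0,0.0005,0],[0,0,0.001,0],[0,0,0.001,0]]'; python3 go.py 645 -71 28.5 188.7
```

```text
clock: 19.35
eef_pos: [645.3, -71.1, 28.7]
eef_rot: [-3.14, 0.011, -2.988]
wrist_force: [-0.1, 0.6, -0.0]
finger_gap: 34.2
clock: 19.73
eef_pos: [645.4, -71.1, 28.6]
eef_rot: [-3.14, 0.011, -2.988]
wrist_force: [-4.2, -0.0, 7.4]
finger_gap: 34.5
at [645.4 -71.1  28.6] [-179.9    0.6 -171.2] gap 34.5 t 19.725 F [-4.2 -0.   7.4]
shift [0.0004 0.0002 0.0001] turn 0.1
```

```bash
python3 -m handwheel '[[0,0,0,0],[0,0,0,0],[0,0,0,0],[0,0,0,0]]' 0.38;  python3 -m handwheel '[[0,0,-0.02,0],[0,0,-0.06,0],[0,0,-0.11,0],[0,0,-0.13,0],[0,0,-0.13,0]]'; python3 go.py 437.5 -241 110 121
```

```text
clock: 20.23
eef_pos: [645.4, -71.1, 28.4]
eef_rot: [-3.14, 0.011, -2.988]
wrist_force: [0.4, -0.1, -1.1]
finger_gap: 57.6
clock: 20.85
eef_pos: [644.7, -71.3, 161.3]
eef_rot: [-3.139, 0.015, -2.988]
wrist_force: [0.3, 0.1, -1.0]
finger_gap: 58.0
at [644.7 -71.3 161.3] [-179.8    0.9 -171.2] gap 58.0 t 20.85 F [ 0.3  0.1 -1. ]
shift [ 0.2314 -0.136   0.0482] turn 67.8
```

```bash
python3 -m handwheel '[[0.04,-0.025,0,10],[0.08,-0.05,0.01,20],[0.12,-0.075,0.02,30],[0.16,-0.1,0.035,40],[0.2,-0.12,0.048,50]]' 0; python3 go.py 437.5 -241 75 121
```

```text
clock: 21.48
eef_pos: [464.3, -221.0, 109.4]
eef_rot: [3.132, 0.01, 2.416]
wrist_force: [-0.2, -0.2, 0.2]
finger_gap: 93.7
at [ 464.3 -221.   109.4] [179.5   0.6 138.4] gap 93.7 t 21.475 F [-0.2 -0.2  0.2]
shift [ 0.0072 -0.0331  0.034 ] turn 17.4
```

```bash
python3 -m handwheel '[[0.004,-0.016,0.01,9],[0.007,-0.033,0.02,17],[0.007,-0.033,0.034,17.4],[0.007,-0.033,0.034,17.4]]'; python3 go.py 437.5 -241 16 121
python3 - <<'E'
from h import *
snap("side","s6.png"); c,_=snap("wrist","w6.png")
a=cv2.imread("pics/s6.png")[300:450,300:450]; a=cv2.resize(a,(320,320),interpolation=2)
b=cv2.imread("pics/w6.png"); b=cv2.resize(b[100:460,100:580],(427,320)); cv2.imwrite("pics/v6.png",np.hstack([a,b]))
E
```

```text
clock: 21.98
eef_pos: [437.4, -240.3, 73.7]
eef_rot: [3.13, 0.005, 2.116]
wrist_force: [1.1, 0.3, -0.5]
finger_gap: 94.0
at [ 437.4 -240.3   73.7] [179.4   0.3 121.2] gap 94.0 t 21.975 F [ 1.1  0.3 -0.5]
shift [-0.0003 -0.0009  0.0577] turn 0.2
```

View pics/v6.png

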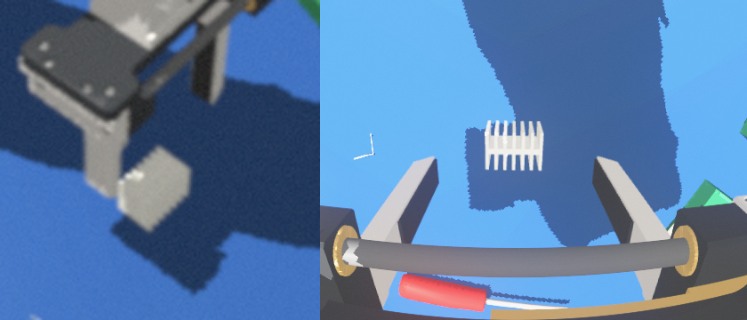

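Heat sink centred and square between the fingers. Descend, grip, lift.

```bash
python3 -m handwheel '[[0,-0.001,0.02,0],[0,-0.001,0.04,0],[0,-0.001,0.057,0],[0,-0.001,0.057,0]]'; python3 -m handwheel '[[0,0,0,0],[0,0,0,0],[0,0,0,0],[0,0,0,0],[0,0,0,0]]' 0.7 25;python3 -m handwheel '[[0,0,0,0],[0,0,0,0],[0,0,-0.02,0],[0,0,-0.06,0],[0,0,-0.09,0]]'; python3 go.py 651 -241 105 180
```

```text
clock: 22.58
eef_pos: [437.8, -240.6, 17.1]
eef_rot: [3.13, 0.005, 2.116]
wrist_force: [-0.3, 0.7, 0.7]
finger_gap: 94.0
clock: 23.2
eef_pos: [437.8, -240.7, 17.2]
eef_rot: [3.13, 0.005, 2.116]
wrist_force: [0.3, -0.0, -0.9]
finger_gap: 47.7
clock: 23.82
eef_pos: [436.8, -240.9, 108.5]
eef_rot: [3.13, 0.006, 2.116]
wrist_force: [0.7, -0.4, -1.3]
finger_gap: 39.8
at [ 436.8 -240.9  108.5] [179.3   0.3 121.2] gap 39.8 t 23.825 F [ 0.7 -0.4 -1.3]
shift [-0.1112  0.183   0.0063] turn -58.8
```

```bash
python3 -m handwheel '[[-0.02,0.033,0,-10],[-0.04,0.066,0,-20],[-0.06,0.1,0,-30],[-0.08,0.133,0,-40],[-0.1,0.166,0,-50]]'; python3 go.py 651 -241 65 180
```

```text
clock: 24.45
eef_pos: [631.7, -240.1, 110.8]
eef_rot: [3.139, 0.012, 2.995]
wrist_force: [-0.6, -0.3, -0.7]
finger_gap: 39.9
at [ 631.7 -240.1  110.8] [179.8   0.7 171.6] gap 39.9 t 24.45 F [-0.6 -0.3 -0.7]
shift [-0.0187  0.0018  0.046 ] turn -8.4
```

```bash
python3 -m handwheel '[[-0.01,0.001,0,-5],[-0.018,0.002,0,-8.4],[-0.018,0.002,0.02,-8.4],[-0.018,0.002,0.04,-8.4],[-0.018,0.002,0.066,-8.4]]'; python3 go.py 651 -241 20.2 180
python3 - <<'E'
from h import *
snap("side","s7.png"); c,_=snap("wrist","w7.png")
a=cv2.imread("pics/s7.png")[260:410,440:590]; a=cv2.resize(a,(320,320),interpolation=2)
b=cv2.imread("pics/w7.png"); b=cv2.resize(b,(427,320)); cv2.imwrite("pics/v7.png",np.hstack([a,b]))
E
```

```text
clock: 25.08
eef_pos: [649.9, -240.6, 43.0]
eef_rot: [3.14, 0.012, 3.14]
wrist_force: [0.3, -0.2, -0.8]
finger_gap: 39.9
at [ 649.9 -240.6   43. ] [179.9   0.7 179.9] gap 39.9 t 25.075 F [ 0.3 -0.2 -0.8]
shift [-0.0008 -0.0005  0.0228] turn -0.1
```

View pics/v7.png

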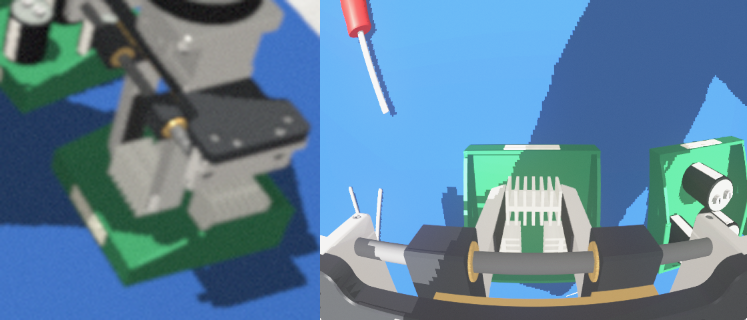

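The heat sink hangs level over the free floor of its bin. Lower to contact.

```bash
python3 -m handwheel '[[-0.001,0,0.01,0],[-0.001,0,0.017,0],[-0.001,0,0.02,0],[-0.001,0,0.022,0],[-0.001,0,0.0228,0]]'; python3 -m handwheel '[[0,0,0.0005,0],[0,0,0.001,0],[0,0,0.001,0]]'
```

```text
clock: 25.8
eef_pos: [650.1, -240.1, 20.1]
eef_rot: [3.138, 0.008, 3.14]
wrist_force: [-9.5, 3.8, 20.4]
finger_gap: 40.4
clock: 26.18
eef_pos: [650.6, -240.2, 20.1]
eef_rot: [3.139, 0.01, 3.14]
wrist_force: [-1.5, 0.6, 6.0]
finger_gap: 40.0
```

```bash
python3 -m handwheel '[[0,0,0,0],[0,0,0,0],[0,0,0,0],[0,0,0,0]]' 0.36;  python3 -m handwheel '[[0,0,-0.02,0],[0,0,-0.06,0],[0,0,-0.11,0],[0,0,-0.16,0],[0,0,-0.2,0]]'; python3 -m handwheel '[[0.05,0,0,0],[0.1,0,0,0],[0.15,0,0,0],[0.2,0,0,0],[0.2,0,0,0]]'
python3 - <<'E'
from h import *
snap("side","s8.png"); snap("scene","sc8.png")
a=cv2.imread("pics/s8.png")[140:410,290:590]; a=cv2.resize(a,(400,360),interpolation=2)
b=cv2.imread("pics/sc8.png")[210:450,110:500]; b=cv2.resize(b,(400,246),interpolation=2)
b=np.vstack([b,np.zeros((114,400,3),np.uint8)]); cv2.imwrite("pics/v8.png",np.hstack([a,b]))
E
```

```text
clock: 26.68
eef_pos: [650.5, -240.2, 20.0]
eef_rot: [3.139, 0.009, 3.14]
wrist_force: [-0.6, -0.5, -0.8]
finger_gap: 60.4
clock: 27.3
eef_pos: [648.7, -240.8, 224.2]
eef_rot: [3.14, 0.012, 3.14]
wrist_force: [0.4, -0.2, -0.4]
finger_gap: 60.4
clock: 27.92
eef_pos: [446.7, -240.5, 223.6]
eef_rot: [3.141, 0.014, 3.138]
wrist_force: [0.2, -0.6, 0.2]
finger_gap: 60.2
```

View pics/v8.png

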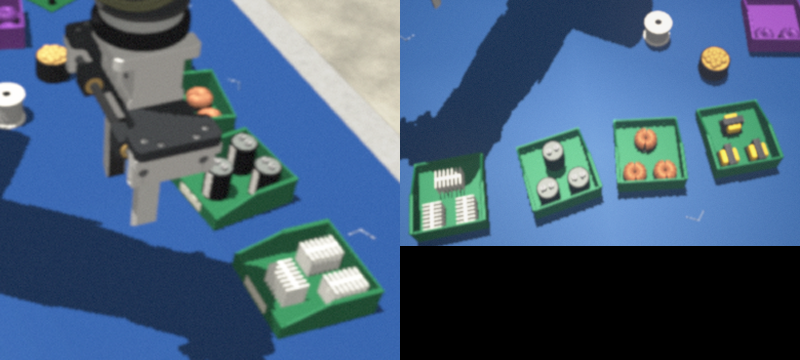

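Run:
```python
import cv2
b=cv2.imread("pics/sc8.png")[300:445,112:492]; cv2.imwrite("pics/v9.png",cv2.resize(b,None,fx=2.1,fy=2.1,interpolation=cv2.INTER_CUBIC))
```

```text
(no output)
```

View pics/v9.png

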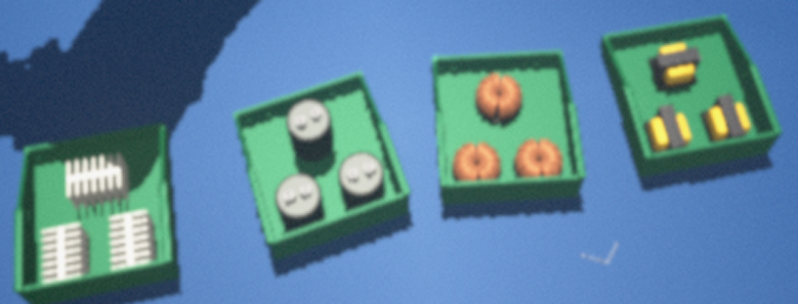

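All four parts stand flat and upright in the free floor areas of the right bins: heat sink (97,180), capacitor (310,125), choke (499,97), transformer (677,65). Handing in.

```bash
python3 -c "
from h import *
print(manip.sign_off())"
```

```text
the job is handed in; nothing more can be done
None
```

I put all four parts in the bins of their own kind and handed the job in at about 28 s on the robot's clock; sign-off gives no verdict.

- **Placing:** I lowered the transformer, capacitor and heat sink until the wrist felt the bin floor (5 to 7 N), then opened the fingers. The heat sink's force peaked at about 20 N on the way down.
- **Choke:** It pressed the floor a little harder, at 23 N, well under the 40 N and 120 N limits. I raised it 1 to 2 mm before letting go.
- **Last pictures:** All four parts look upright, flat and clear of the stock. The reel and pot look undisturbed. I judged this by eye and did not re-measure the final positions. The gripper ended clear of everything.
- **Disagreements:** Heights from the first camera views came out 4 to 7 mm below the given sizes for the choke, heat sink and transformer. The capacitor's matched. The tool also picked up a tilt of about 0.01 rad, far inside the 0.15 rad tolerance.

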